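# Grade the blue paint jars along the ledge

## Task

Set the four blue paint jars on the four round marks of the wooden ledge, one to a mark and well centred, graded in shade from the palest next to the white jar to the darkest next to the black jar. Keep every jar upright, and leave the white, black, red and yellow jars and the roll of tape where they are.

Things in the scene. Friction and masses are not known exactly. Their poses are not given: they have to be found in the camera images.
- pale_jar: Palest blue (almost ice blue): a closed round paint jar, straight sides, 48 mm diameter, 56 mm tall, 70 to 120 g, with a coloured lid as wide as the jar and a plain paper band round its side; starts standing on the table between robot and ledge, at least 80 mm from its left and right neighbours, centre to centre. Origin at the centre of its underside, z up through the lid.
- sky_jar: Sky blue, the second palest: a closed round paint jar, straight sides, 48 mm diameter, 56 mm tall, 70 to 120 g, with a coloured lid as wide as the jar and a plain paper band round its side; starts standing on the table between robot and ledge, at least 80 mm from its left and right neighbours, centre to centre. Origin at the centre of its underside, z up through the lid.
- royal_jar: Strong royal blue, the second darkest: a closed round paint jar, straight sides, 48 mm diameter, 56 mm tall, 70 to 120 g, with a coloured lid as wide as the jar and a plain paper band round its side; starts standing on the table between robot and ledge, at least 80 mm from its left and right neighbours, centre to centre. Origin at the centre of its underside, z up through the lid.
- navy_jar: Very dark navy blue, the darkest of the four blues: a closed round paint jar, straight sides, 48 mm diameter, 56 mm tall, 70 to 120 g, with a coloured lid as wide as the jar and a plain paper band round its side; starts standing on the table between robot and ledge, at least 80 mm from its left and right neighbours, centre to centre. Origin at the centre of its underside, z up through the lid.
- white_jar: White: a closed round paint jar, straight sides, 48 mm diameter, 56 mm tall, 70 to 120 g, with a coloured lid as wide as the jar and a plain paper band round its side; already stands on one end of the ledge (either end, 180 mm from its middle). Stays where it is. Origin at the centre of its underside, z up through the lid.
- black_jar: Black: a closed round paint jar, straight sides, 48 mm diameter, 56 mm tall, 70 to 120 g, with a coloured lid as wide as the jar and a plain paper band round its side; already stands on the other end of the ledge, 180 mm from its middle. Stays where it is. Origin at the centre of its underside, z up through the lid.
- red_jar: Red: a closed round paint jar, straight sides, 48 mm diameter, 56 mm tall, 70 to 120 g, with a coloured lid as wide as the jar and a plain paper band round its side; stands on the table among the blue jars. Stays where it is. Origin at the centre of its underside, z up through the lid.
- yellow_jar: Yellow: a closed round paint jar, straight sides, 48 mm diameter, 56 mm tall, 70 to 120 g, with a coloured lid as wide as the jar and a plain paper band round its side; stands on the table among the blue jars. Stays where it is. Origin at the centre of its underside, z up through the lid.
- ledge: Flat wooden strip fixed to the table, 80 mm wide (x), 440 mm long (y), 12 mm thick. Origin at the centre of its underside. Four flat round pale marks, grey rimmed, 58 mm across, on its top at y = -108, -36, +36, +108 mm, x = 0; the white and black jars stand beyond them at y = +180 and -180 mm, either way round. Lies across the robot's view, turned up to 13 degrees.
- tape_roll: Brown roll of packing tape lying flat, an open ring of 90 mm outer and 72 mm inner diameter, 25 mm high, on the table to the robot's left of the ledge. Stays where it is. Origin at the centre of its underside.
Things that resemble listed ones, but are neither listed nor needed, are in the scene too. What is shaped like the pale_jar but pink is not meant. Several things look just like the sky_jar: the one meant starts nearest to the robot's base.

How it is judged:
By the outcome, as a careful person would: the job done as asked, in the order asked, and still so for the second after the job is handed in, with the robot touching nothing.
It also fails if it takes over 88 s, if anything falls off the work surface, if the arm or the gripper's body presses on something with over 40 N, if the wrist force passes 120 N, or if a joint passes its speed limit or range.

## Robot

A 6-joint arm with a two-finger parallel gripper is mounted at the origin on the work surface. World frame = base frame: x ahead of the robot, y to its left, z up, the work surface at z = 0. Lengths are in mm, angles in rad, forces in N, time in s.
With the tool pointing down it reaches from about 400 to 925 mm from the base axis. Payload 12.5 kg.
Tool frame: the origin (TCP) lies on the front face of the gripper's body, between the roots of the fingers; the fingertips stand 78 mm ahead of it and the grasp point (between the pads) lies 59 mm ahead of it; z points along the fingers, y is the line along which they close (so a half turn about z gives the same grasp; the last joint's range is limited). The gripper opens to 95 mm and grips with 3 to 60 N. Pads are 20 mm wide; open, the fingers measure 119 mm over their backs; the gripper's body (75 mm by 180 mm) begins 59 mm behind the grasp point.
Start: joints at [1.124, 0.491, 1.559, -0, 1.092, -0.106], TCP at [208.882, 589.072, 292.261] pointing down, gripper open.
Joint ranges: [-3.1, 3.1], [-0.84, 2.19], [0.05, 2.79], [-1.13, 4.28], [0.06, 2.93], [-2.69, 2.69]. Speed limits (rad/s): [2.22, 2.22, 2.79, 3.14, 3.14, 3.14].

## Interface

Orientations are given as a rotation vector (axis times angle).
In Python, from station import arm gives the robot as it stands.
- The arm moves only by the tool apply_moves, never from a script. Its arguments are lists of equal length, an entry for each row: "hand": the finger opening in cm, from 0 to 9.51; "dp": the shift along the tool's x, y, z in a scale on which 1.0 is 100 cm, a list of three; "twist": the turn about the tool's z in fractions of the full range, 1 being 60 degrees. In form: {"hand": [hand, ...], "dp": [[tx, ty, tz], ...], "twist": [twist, ...]}. A call has 1 to 5 rows; each row is the pose to reach, as a shift and turn from the pose commanded when the call began, along the tool's axes at that moment; what a row does not reach only later rows make up. A row lasts 1/10 s, in which the tool goes at most 50 mm and 8.59 degrees, less where a joint would pass 70% of its speed; a pose out of reach is approached as far as the arm can. No shift or turn number may pass 1 either way. A call with a gripper value outside its range is refused whole. The fingers move at their own pace and stop on an object; "squeeze" is the grip in N (left out, the last holds). Time passes only in rows, so rows that repeat a pose let the fingers close. It gives the time, the measured TCP pose, the force, the opening and the grip force at its end, in the units of the state.
- arm.read_state(): the state, without advancing time (a new reading comes with each control period).
- arm.grab_frame(name): name is "scene" or "top"; returns a dict with "pixels" (480x640x3 uint8, red, green, blue), "intrinsics" (3x3 intrinsics, pixels), "cam_to_world" (4x4, takes a point from camera to world coordinates). Camera axes: x right, y up, looking along -z (the intrinsics and any distortion apply to the point x, -y, -z); pixel columns grow to the right and rows downward; lengths in mm; the calibration is good to about 2 mm. A picture is of the moment at which its call begins. There is no depth.
- arm.finish_job(): hands the job in; it is judged then, once.
The state is a dict: "t": time; "joint_pos": joint angles; "qd": joint speeds; "joint_efforts": joint torques, N m; "tcp_pos": TCP position; "tcp_rot": TCP orientation; "wrist_force": force on the tool from outside, world axes, zero at the start; "moment": the same for the moment, N m; "grip_width": opening from 0.0 (shut) to 1.0 (fully open); "grip_force": force on a finger pad.
Only numpy, scipy, OpenCV 4.12 (cv2) and the standard library are available. Lean on these libraries where they do the work, as an engineer would, in place of code of your own. Each camera call takes 0.05 s, during which the arm holds its last target. There are 200 camera calls.

## Working session

There is one attempt and no reset: what is moved stays moved. The work goes in short steps, Python scripts to look and compute and a tool call to move; the robot and the scene stay as the last step left them, time stands still between calls to the robot, and variables do not carry over. Pictures are saved under pics/ and viewed, at most 14 in all, crops included, and the job is handed in when it is done.

Besides the shell and the picture viewer there is one more tool, called as name([rows], argument=value, ...), one row to a line, values as JSON. apply_moves: Moves the arm, as the interface text tells. Its arguments: {"type":"object","properties":{"hand":{"type":"array"},"dp":{"type":"array"},"twist":{"type":"array"},"squeeze":{"type":"number"}},"required":["hand","dp","twist"]}

```bash
mkdir -p pics; python3 - <<'E'
from station import arm
import cv2,numpy as np
for n in("top","scene"):
    f=arm.grab_frame(n); cv2.imwrite(f"pics/{n}0.png",f["pixels"][:,:,::-1]); np.savez(f"{n}0.npz",**f)
    print(n,{k:np.round(v,3).tolist() for k,v in f.items() if k!="pixels"})
print(arm.read_state())
E
```

```text
top {'intrinsics': [[434.856, 0.0, 317.624], [0.0, 434.856, 235.984], [0.0, 0.0, 1.0]], 'cam_to_world': [[0.179, 0.962, -0.205, 377.387], [-0.984, 0.175, -0.037, 33.694], [0.0, 0.209, 0.978, 880.707], [0.0, 0.0, 0.0, 1.0]]}
scene {'intrinsics': [[584.696, 0.0, 320.155], [0.0, 584.696, 226.722], [0.0, 0.0, 1.0]], 'cam_to_world': [[-0.528, -0.664, 0.53, 1110.296], [0.849, -0.417, 0.323, 371.798], [0.006, 0.621, 0.784, 861.567], [0.0, 0.0, 0.0, 1.0]]}
{'t': 0.1, 'joint_pos': array([ 1.12437466e+00,  4.91471529e-01,  1.55939834e+00, -2.20705330e-06,
        1.09171727e+00, -1.05601483e-01]), 'qd': array([ 4.39508887e-04, -1.00494299e-03, -1.26971609e-03, -1.52112394e-03,
       -7.43088085e-06,  5.24656197e-04]), 'joint_efforts': array([ 4.01507306e-03, -6.13623762e+01, -2.58606005e+01,  6.94718189e-02,
        4.70961398e-02, -1.52851675e-05]), 'tcp_pos': array([208.82813872, 588.92331593, 291.73400558]), 'tcp_rot': array([-5.32724470e-01, -3.09582232e+00,  1.50372622e-03]), 'wrist_force': array([-0.18658503,  0.46963232,  0.11842682]), 'moment': array([ 0.03176415,  0.01283406, -0.0284057 ]), 'grip_force': 0.0, 'grip_width': 0.9983196491780669}
```

View pics/top0.png

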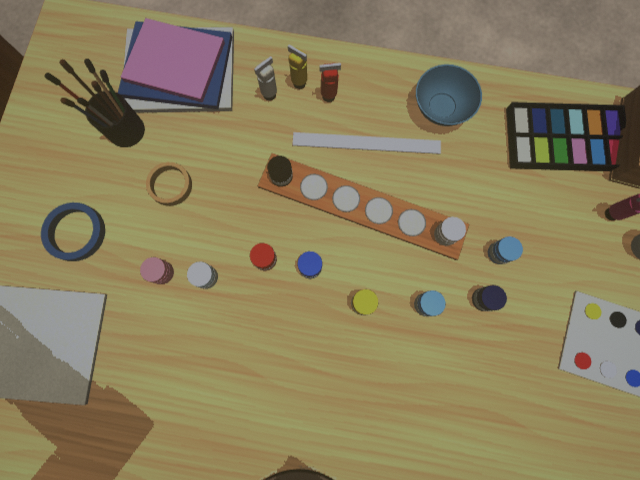

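View pics/scene0.png

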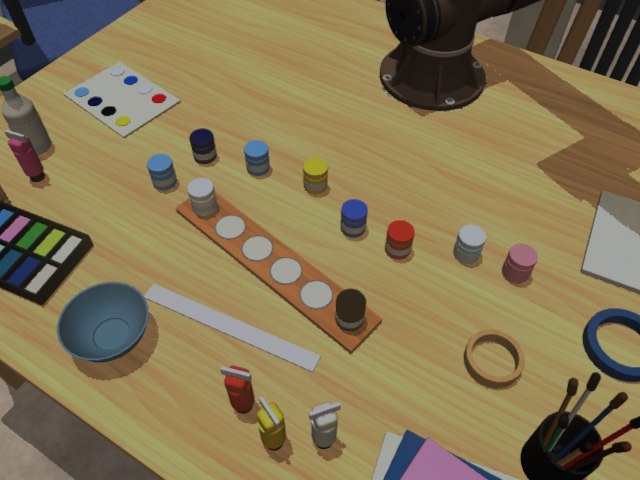

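The top view shows the blue jars at pale (200,274), royal (310,264), sky (432,303) and navy (491,298). The decoy sky jar is at (508,249). Black stands at (279,170), white at (453,230), and the marks at (313,187), (346,199), (378,211) and (412,222). The scene view agrees with this.

```bash
cat > h.py <<'E'
import cv2,numpy as np
def ray(f,uv):
    T=f["cam_to_world"];d=np.linalg.inv(f["intrinsics"])@[*uv,1]
    return T[:3,3],T[:3,:3]@(d*[1,-1,-1])
def plane(f,uv,z):
    o,d=ray(f,uv);return (o+d*(z-o[2])/d[2])[:2]
def proj(f,p):
    T=f["cam_to_world"];c=T[:3,:3].T@(np.array(p)-T[:3,3]);q=f["intrinsics"]@(c*[1,-1,-1]);return q[:2]/q[2]
def blob(f,seed,tol=14):
    im=cv2.cvtColor(f["pixels"],cv2.COLOR_RGB2LAB);m=np.zeros((482,642),np.uint8)
    cv2.floodFill(im,m,tuple(seed),0,(tol*2,tol//2,tol//2),(tol*2,tol//2,tol//2),4|cv2.FLOODFILL_FIXED_RANGE|cv2.FLOODFILL_MASK_ONLY|(255<<8))
    c=max(cv2.findContours(m[1:-1,1:-1],cv2.RETR_EXTERNAL,cv2.CHAIN_APPROX_NONE)[0],key=cv2.contourArea)
    h=cv2.convexHull(c);e=cv2.fitEllipse(h);return np.array(e[0]),np.array(e[1]),e[2]
def tri(a,ua,b,ub):
    o1,d1=ray(a,ua);o2,d2=ray(b,ub);d1=d1/np.linalg.norm(d1);d2=d2/np.linalg.norm(d2)
    A=sum(np.eye(3)-np.outer(d,d) for d in(d1,d2));B=sum((np.eye(3)-np.outer(d,d))@o for o,d in((o1,d1),(o2,d2)))
    return np.linalg.solve(A,B)
E
python3 - <<'E'
from h import *
t=dict(np.load("top0.npz"));s=dict(np.load("scene0.npz"))
J={"pale":((200,274),(470,236)),"royal":((310,264),(354,210)),"sky":((432,303),(257,149)),"navy":((491,297),(203,138)),"white":((453,228),(201,188)),"black":((279,168),(350,302)),
"red":((262,256),(400,231)),"yellow":((365,302),(316,168)),"dsky":((509,249),(161,164))}
for k,(a,b) in J.items():
    A=blob(t,a);B=blob(s,b);print(k,tri(t,A[0],s,B[0]).round(1),A[0].round(1),A[1].round(1),B[0].round(1),B[1].round(1),"z52",plane(t,A[0],52).round(1),plane(s,B[0],52).round(1))
M=[((412,222),(230,227)),((378,211),(257,248)),((346,199),(286,271)),((313,187),(316,295))];P=[]
for a,b in M:
    A=blob(t,a);B=blob(s,b);p=plane(t,A[0],12);q=plane(s,B[0],12);P.append((p+q)/2);print("mark",p.round(1),q.round(1),A[1].round(1),B[1].round(1))
P=np.array(P);i=np.array([-108,-36,36,108]);print("spacing fit",[np.polyfit(i,P[:,k],1).round(4).tolist() for k in(0,1)])
E
```

```text
pale [438.5 273.7  54.2] [198.9 273.6] [23.4 24.5] [472.  234.8] [19.9 27. ] z52 [438.2 275.3] [437.2 272.6]
royal [496.3  69.7  53.5] [309.5 263.1] [22.8 23.5] [354.  208.9] [18.2 24.7] z52 [496.   70.8] [495.7  68.1]
sky [ 463.9 -172.2   53. ] [432.4 302.7] [23.6 24.8] [255.5 148.3] [15.6 23. ] z52 [ 463.4 -171.2] [ 463.4 -174.3]
navy [ 494.9 -284.7   52.9] [493.5 297.2] [23.3 25.1] [200.8 136.5] [14.8 22.4] z52 [ 494.4 -283.6] [ 494.4 -287. ]
white [ 610.3 -190.8   65.6] [453.3 228.5] [22.7 24.5] [199.9 186.9] [18.2 25.2] z52 [ 613.5 -193.4] [ 602.  -201.8]
black [671.9 163.7  48.3] [279.6 170.6] [24.2 31.2] [350.1 305.8] [31.1 34.2] z52 [670.  164.4] [674.5 163.3]
red [495.8 163.4  53.7] [261.6 254.7] [22.6 23.7] [400.5 230.4] [19.7 25.9] z52 [495.5 164.7] [495. 162.]
yellow [443.5 -47.   54.3] [365.3 301.4] [24.  24.7] [314.9 166. ] [16.6 23.5] z52 [443.2 -46.2] [442.  -49.3]
dsky [ 594.8 -306.9   52.9] [509.9 248.2] [22.  24.3] [158.8 162.4] [16.4 23.7] z52 [ 594.3 -305.9] [ 594.3 -309.4]
mark [ 623.  -118.5] [ 624.3 -120.6] [24.5 25.9] [22.  28.5]
mark [636.2 -47.4] [637.6 -49.8] [24.4 25.6] [23.1 29. ]
mark [649.2  23.2] [650.7  21. ] [24.3 25.1] [24.7 29.8]
mark [662.5  94. ] [663.9  92.1] [24. 25.] [26.4 30.9]
spacing fit [[0.183, 643.3945], [0.9842, -13.2542]]
```

Units first: shifts go in shares of 100 cm and turns go in shares of 60 degrees. So -18 cm / 100 = -0.18, -12.4 cm / 100 = -0.124, 40 degrees / 60 = 0.6667.

apply_moves([
  [-0.036,-0.0248,0.01],
  [-0.072,-0.0496,0.02],
  [-0.108,-0.0744,0.03],
  [-0.144,-0.0992,0.04],
  [-0.18,-0.124,0.05],
], hand=[8,8,8,8,8], twist=[0.1333,0.2667,0.4,0.5333,0.6667])

```text
t: 0.6
tcp_pos: [337.7, 410.5, 241.8]
tcp_rot: [-1.567, -2.723, 0.0]
wrist_force: [0.5, 0.3, -0.6]
grip_width: 0.843
grip_force: 0.0
```

```bash
cat > go.py <<'E'
import sys,numpy as np
from station import arm
from scipy.spatial.transform import Rotation as R
from h import *
def st():
    s=arm.read_state();return s,R.from_rotvec(s["tcp_rot"]).as_matrix()
def delta(x,y,z,yaw=-10.5):
    s,M=st();d=M.T@(np.array([x,y,z])-s["tcp_pos"])/10
    y0=np.degrees(np.arctan2(M[1,1],M[0,1]));print("t",round(s["t"],2),"tcp",s["tcp_pos"].round(1),"yaw",y0.round(2),"dp cm",d.round(2),"twist",round(y0-yaw,2),"grip",s["grip_width"],s["grip_force"])
if __name__=="__main__": delta(*map(float,sys.argv[1:]))
E
python3 go.py 438.3 273.8 180
```

```text
t 0.6 tcp [337.7 410.5 241.8] yaw 30.16 dp cm [-16.88   1.83   6.18] twist 40.66 grip 0.8425067337097698 0.0
```

In the tool's units: -16.88 cm / 100 = -0.1688, -3.6 cm / 100 = -0.036, 40.6 degrees / 60 = 0.6767.

apply_moves([
  [-0.036,0.004,0.012],
  [-0.072,0.008,0.024],
  [-0.108,0.012,0.036],
  [-0.144,0.016,0.048],
  [-0.1688,0.0183,0.06],
], hand=[8,8,8,8,8], twist=[0.1367,0.2733,0.41,0.5467,0.6767])

```text
t: 1.1
tcp_pos: [439.5, 274.1, 181.6]
tcp_rot: [2.416, 2.008, -0.0]
wrist_force: [0.5, 0.5, -0.1]
grip_width: 0.839
grip_force: 0.0
```

```bash
python3 go.py 438.3 273.8 91
```

```text
t 1.1 tcp [439.5 274.1 181.6] yaw -10.52 dp cm [-0.05 -0.11  9.06] twist -0.02 grip 0.8388959957599734 0.0
```

In the tool's units: 9 cm / 100 = 0.09, 8 cm / 100 = 0.08.

apply_moves([
  [0,-0.001,0.03],
  [0,-0.001,0.06],
  [0,-0.001,0.08],
  [0,-0.001,0.09],
  [0,-0.001,0.09],
], hand=[8,8,8,8,8], twist=[0,0,0,0,0])

```text
t: 1.6
tcp_pos: [437.2, 275.9, 91.2]
tcp_rot: [-2.408, -2.016, 0.003]
wrist_force: [-0.4, -0.5, 0.1]
grip_width: 0.842
grip_force: 0.0
```

apply_moves([
  [0,0,0],
  [0,0,0],
  [0,0,0],
  [0,0,0],
  [0,0,0],
], hand=[5.5,4,4,4,4], twist=[0,0,0,0,0], squeeze=15)

```text
t: 2.1
tcp_pos: [437.7, 276.1, 92.7]
tcp_rot: [2.409, 2.017, 0.002]
wrist_force: [-0.1, 0.1, 5.3]
grip_width: 0.501
grip_force: 15.0
```

In the tool's units: -9 cm / 100 = -0.09, -7 cm / 100 = -0.07.

apply_moves([
  [0,0,-0.01],
  [0,0,-0.04],
  [0,0,-0.07],
  [0,0,-0.09],
  [0,0,-0.09],
], hand=[4,4,4,4,4], twist=[0,0,0,0,0])

```text
t: 2.6
tcp_pos: [438.1, 276.4, 185.1]
tcp_rot: [2.408, 2.016, 0.007]
wrist_force: [0.5, -0.0, -1.8]
grip_width: 0.503
grip_force: 15.0
```

```bash
python3 go.py 623.6 -119.5 180; python3 -c "
from station import arm
for i in range(3): arm.grab_frame('top'); s=arm.read_state(); print(s['tcp_pos'],s['wrist_force'],s['tcp_rot'])"
```

```text
t 2.6 tcp [438.1 276.4 185.1] yaw -10.12 dp cm [-35.71  25.22   0.51] twist 0.38 grip 0.5031135320538563 14.999542236328125
[437.60597659 276.1186066  183.54622861] [ 0.45010388 -0.64479968 -0.76164864] [2.40827916 2.01642255 0.00393408]
[437.28373013 275.96070402 182.48716878] [ 0.41439828 -0.66802029 -1.54546017] [2.40863148e+00 2.01672760e+00 1.11505497e-03]
[437.1550723  275.86165145 181.84938751] [ 0.161151    0.15063689 -1.84261705] [-2.40865772e+00 -2.01661247e+00  8.81116583e-04]
```

In the tool's units: -19 cm / 100 = -0.19, -15 cm / 100 = -0.15, 0.4 degrees / 60 = 0.0067.

apply_moves([
  [-0.03,0.0217,0],
  [-0.07,0.0507,0],
  [-0.11,0.0797,0],
  [-0.15,0.1087,0],
  [-0.19,0.1377,0],
], hand=[4,4,4,4,4], twist=[0,0,0,0,0.0067])

```text
t: 3.25
tcp_pos: [539.8, 62.8, 180.9]
tcp_rot: [-2.415, -2.007, 0.003]
wrist_force: [-0.1, 0.2, 0.1]
grip_width: 0.501
grip_force: 15.0
```

In the tool's units: -16.27 cm / 100 = -0.1627, -15 cm / 100 = -0.15.

apply_moves([
  [-0.04,0.029,0],
  [-0.08,0.058,0],
  [-0.12,0.087,0],
  [-0.15,0.108,0],
  [-0.1627,0.1179,0],
], hand=[4,4,4,4,4], twist=[0,0,0,0,0])

```text
t: 3.75
tcp_pos: [626.3, -119.7, 180.5]
tcp_rot: [-2.417, -2.004, 0.002]
wrist_force: [0.0, 0.3, -1.6]
grip_width: 0.502
grip_force: 15.0
```

In the tool's units: 5 cm / 100 = 0.05, 3 cm / 100 = 0.03.

apply_moves([
  [0,0,0.03],
  [0,0,0.05],
  [0,0,0.05],
], hand=[4,4,4], twist=[0,0,0])

```text
t: 4.05
tcp_pos: [624.3, -115.8, 128.7]
tcp_rot: [-2.411, -2.005, 0.006]
wrist_force: [-1.3, 0.8, -0.1]
grip_width: 0.503
grip_force: 15.0
```

```bash
python3 - <<'E'
from h import *;from go import delta
from station import arm
for n in("top","scene"):
    f=arm.grab_frame(n);f=arm.grab_frame(n);np.savez(n+"1.npz",**f);cv2.imwrite(f"pics/{n}1.png",f["pixels"][:,:,::-1])
delta(623.9,-117.8,103)
a=cv2.imread("pics/top1.png")[120:360,280:600];b=cv2.imread("pics/scene1.png")[80:320,100:420]
cv2.imwrite("pics/v1.png",np.hstack([a,b]))
E
```

```text
t 4.25 tcp [ 626.1 -116.3  133.1] yaw -10.5 dp cm [-0.19 -0.2   3.01] twist 0.0 grip 0.5011985435261199 14.999603480100632
```

View pics/v1.png

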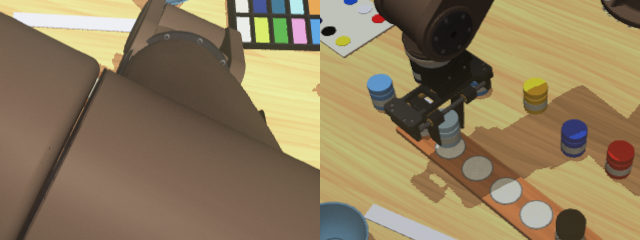

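The scene view shows the pale jar held upright over the first mark, at about (440,128) in the crop. The arm blocks the top view.

In the tool's units: 2.5 cm / 100 = 0.025, -0.19 cm / 100 = -0.0019.

apply_moves([
  [-0.0019,-0.002,0.015],
  [-0.0019,-0.002,0.025],
  [-0.0019,-0.002,0.025],
  [-0.0019,-0.002,0.025],
  [-0.0019,-0.002,0.025],
], hand=[4,4,4,4,4], twist=[0,0,0,0,0])

```text
t: 4.75
tcp_pos: [623.8, -118.2, 107.9]
tcp_rot: [2.415, 2.008, 0.001]
wrist_force: [-0.5, -1.0, -0.7]
grip_width: 0.5
grip_force: 15.0
```

```bash
python3 go.py 623.9 -117.8 103.3
```

```text
t 4.75 tcp [ 623.8 -118.2  107.9] yaw -10.52 dp cm [ 0.04 -0.    0.46] twist -0.02 grip 0.5000773795851747 14.99958872795105
```

In the tool's units: 0.45 cm / 100 = 0.0045, 0.04 cm / 100 = 0.0004.

apply_moves([
  [0.0004,0,0.002],
  [0.0004,0,0.004],
  [0.0004,0,0.0045],
  [0.0004,0,0.0045],
  [0.0004,0,0.0045],
], hand=[4,4,4,4,4], twist=[0,0,0,0,0])

```text
t: 5.25
tcp_pos: [623.8, -117.8, 104.3]
tcp_rot: [2.415, 2.008, 0.001]
wrist_force: [-3.3, 1.2, 14.8]
grip_width: 0.505
grip_force: 15.0
```

```bash
python3 go.py 623.9 -117.8 103.3
```

```text
t 5.25 tcp [ 623.8 -117.8  104.3] yaw -10.52 dp cm [0.01 0.01 0.1 ] twist -0.02 grip 0.5048397767290654 15.005101561546326
```

In the tool's units: -7.5 cm / 100 = -0.075, -5 cm / 100 = -0.05.

apply_moves([
  [0,0,0],
  [0,0,0],
  [0,0,-0.02],
  [0,0,-0.05],
  [0,0,-0.075],
], hand=[6,8,8,8,8], twist=[0,0,0,0,0])

```text
t: 5.75
tcp_pos: [623.6, -117.9, 178.6]
tcp_rot: [-2.416, -2.008, 0.0]
wrist_force: [-0.4, -0.5, -0.7]
grip_width: 0.829
grip_force: 0.0
```

In the tool's units: -14.74 cm / 100 = -0.1474, -14.2 cm / 100 = -0.142.

apply_moves([
  [-0.02,-0.035,0],
  [-0.04,-0.075,0],
  [-0.063,-0.11,0],
  [-0.081,-0.142,0],
  [-0.0834,-0.1474,0],
], hand=[8,8,8,8,8], twist=[0,0,0,0,0])

```text
t: 6.25
tcp_pos: [460.5, -173.5, 177.7]
tcp_rot: [-2.416, -2.005, 0.001]
wrist_force: [0.3, -0.2, 0.9]
grip_width: 0.843
grip_force: 0.0
```

```bash
python3 - <<'E'
from h import *;from go import delta
from station import arm
for i in range(6): f=arm.grab_frame("scene")
np.savez("scene2.npz",**f);t=arm.grab_frame("top");np.savez("top2.npz",**t)
delta(463.6,-172.8,91)
cv2.imwrite("pics/v2.png",np.hstack([t["pixels"][120:360,280:600],f["pixels"][80:320,100:420]])[:,:,::-1])
E
```

```text
t 6.6 tcp [ 464.3 -172.6  177.6] yaw -10.47 dp cm [-0.03 -0.07  8.66] twist 0.03 grip 0.8412233634276224 0.0
```

View pics/v2.png

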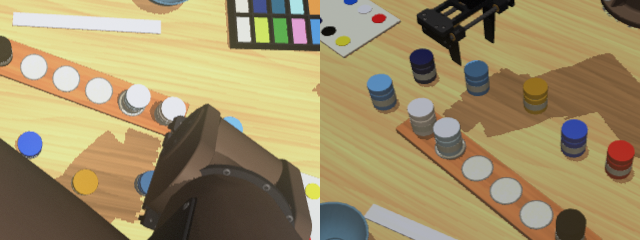

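Pale now stands on the mark beside white, with its lid at (138,97) in the top crop and (447,128) in the scene crop. Next I'll measure its centring.

```bash
cat > chk.py <<'E'
from h import *
def chk(t,s,ts,ss,m):
    A=blob(t,ts);B=blob(s,ss);p=tri(t,A[0],s,B[0]);print("tri",p.round(1),A[1].round(1),B[1].round(1),"err world",(p[:2]-m).round(1), "top/scene z66",plane(t,A[0],66).round(1),plane(s,B[0],66).round(1))
E
python3 - <<'E'
from chk import *
t=dict(np.load("top2.npz"));s=dict(np.load("scene2.npz"))
chk(t,s,(418,216),(227,206),(623.6,-119.5))
m=cv2.resize(s["pixels"][180:260,190:270],(480,480),interpolation=cv2.INTER_CUBIC);n=cv2.resize(t["pixels"][180:260,380:460],(480,480)[:2],interpolation=cv2.INTER_CUBIC)
cv2.imwrite("pics/z2.png",cv2.resize(np.hstack([n,m])[:,:,::-1],(800,400)))
E
```

```text
tri [ 623.6 -120.4   66.7] [22.2 23.9] [19.2 25.9] err world [-0.  -0.9] top/scene z66 [ 623.2 -119.5] [ 623.5 -122. ]
```

View pics/z2.png

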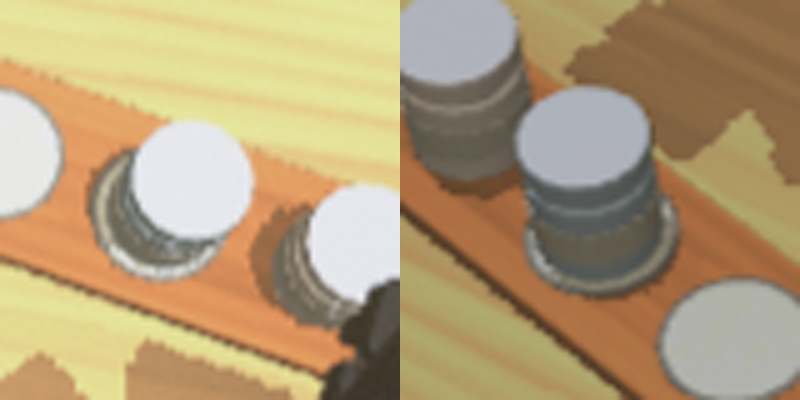

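Pale is centred to within about 1 mm and its mark rim shows evenly. Next is the sky jar.

In the tool's units: 8.6 cm / 100 = 0.086, 8 cm / 100 = 0.08.

apply_moves([
  [0,-0.0007,0.03],
  [0,-0.0007,0.06],
  [0,-0.0007,0.08],
  [0,-0.0007,0.086],
  [0,-0.0007,0.086],
], hand=[8,8,8,8,8], twist=[0,0,0,0,0])

```text
t: 7.1
tcp_pos: [463.0, -172.5, 91.1]
tcp_rot: [-2.414, -2.008, 0.001]
wrist_force: [0.5, -0.8, 0.6]
grip_width: 0.842
grip_force: 0.0
```

apply_moves([
  [0,0,0],
  [0,0,0],
  [0,0,0],
  [0,0,0],
  [0,0,0],
], hand=[8,5.5,4,4,4], twist=[0,0,0,0,0])

```text
t: 7.6
tcp_pos: [462.8, -172.8, 92.0]
tcp_rot: [2.416, 2.008, 0.0]
wrist_force: [0.2, 0.0, 0.3]
grip_width: 0.563
grip_force: 0.0
```

apply_moves([
  [0,0,0],
  [0,0,0],
  [0,0,0],
], hand=[4,4,4], twist=[0,0,0])

```text
t: 7.9
tcp_pos: [462.8, -172.9, 91.9]
tcp_rot: [2.416, 2.008, 0.0]
wrist_force: [-0.7, 0.1, 5.0]
grip_width: 0.505
grip_force: 15.0
```

```bash
python3 go.py 463.6 -172.8 91
```

```text
t 7.9 tcp [ 462.8 -172.9   91.9] yaw -10.53 dp cm [0.02 0.08 0.09] twist -0.03 grip 0.5052714838413493 15.000669658184052
```

In the tool's units: -9 cm / 100 = -0.09, -7 cm / 100 = -0.07.

apply_moves([
  [0,0,-0.01],
  [0,0,-0.04],
  [0,0,-0.07],
  [0,0,-0.09],
  [0,0,-0.09],
], hand=[4,4,4,4,4], twist=[0,0,0,0,0])

```text
t: 8.4
tcp_pos: [463.3, -173.0, 184.4]
tcp_rot: [2.413, 2.006, 0.003]
wrist_force: [0.5, -0.8, -2.3]
grip_width: 0.502
grip_force: 15.0
```

In the tool's units: 15.42 cm / 100 = 0.1542, 14.83 cm / 100 = 0.1483.

apply_moves([
  [0.03,0.0289,0],
  [0.065,0.0625,0],
  [0.1,0.0962,0],
  [0.135,0.13,0],
  [0.1542,0.1483,0],
], hand=[4,4,4,4,4], twist=[0,0,0,0,0])

```text
t: 8.9
tcp_pos: [638.7, -45.9, 180.6]
tcp_rot: [-2.414, -2.01, 0.0]
wrist_force: [0.6, -1.0, -0.6]
grip_width: 0.502
grip_force: 15.0
```

In the tool's units: 6.5 cm / 100 = 0.065, 6 cm / 100 = 0.06.

apply_moves([
  [0,0,0.03],
  [0,0,0.06],
  [0,0,0.065],
  [0,0,0.065],
  [0,0,0.065],
], hand=[4,4,4,4,4], twist=[0,0,0,0,0])

```text
t: 9.4
tcp_pos: [637.1, -48.5, 117.7]
tcp_rot: [2.416, 2.007, 0.001]
wrist_force: [0.3, 0.1, -0.7]
grip_width: 0.501
grip_force: 15.0
```

```bash
python3 go.py 636.9 -48.4 103.9
```

```text
t 9.4 tcp [637.1 -48.5 117.7] yaw -10.54 dp cm [ 0.01 -0.02  1.38] twist -0.04 grip 0.5006106520657602 14.999832808971405
```

In the tool's units: 1.4 cm / 100 = 0.014, 1.35 cm / 100 = 0.0135.

apply_moves([
  [0,0,0.007],
  [0,0,0.011],
  [0,0,0.0135],
  [0,0,0.014],
  [0,0,0.014],
], hand=[4,4,4,4,4], twist=[0,0,0,0,0])

```text
t: 9.9
tcp_pos: [636.7, -48.3, 103.6]
tcp_rot: [2.416, 2.008, 0.0]
wrist_force: [-3.2, -0.1, 7.3]
grip_width: 0.503
grip_force: 15.0
```

apply_moves([
  [0,0,0],
  [0,0,0],
  [0,0,0],
], hand=[4,4,4], twist=[0,0,0])

```text
t: 10.2
tcp_pos: [636.7, -48.3, 103.6]
tcp_rot: [2.415, 2.008, 0.0]
wrist_force: [-2.9, 0.2, 7.2]
grip_width: 0.504
grip_force: 15.0
```

In the tool's units: -7.5 cm / 100 = -0.075, -5 cm / 100 = -0.05.

apply_moves([
  [0,0,0],
  [0,0,0],
  [0,0,-0.02],
  [0,0,-0.05],
  [0,0,-0.075],
], hand=[6,8,8,8,8], twist=[0,0,0,0,0])

```text
t: 10.7
tcp_pos: [636.8, -48.3, 178.7]
tcp_rot: [-2.416, -2.008, -0.0]
wrist_force: [0.7, 0.1, -0.2]
grip_width: 0.826
grip_force: 0.0
```

In the tool's units: -16 cm / 100 = -0.16, -15.1 cm / 100 = -0.151.

apply_moves([
  [0.02,-0.035,0],
  [0.042,-0.075,0],
  [0.065,-0.115,0],
  [0.085,-0.151,0],
  [0.0902,-0.16,0],
], hand=[8,8,8,8,8], twist=[0,0,0,0,0])

```text
t: 11.2
tcp_pos: [493.0, 71.5, 177.9]
tcp_rot: [-2.413, -2.01, 0.002]
wrist_force: [-0.6, -0.3, -0.4]
grip_width: 0.844
grip_force: 0.0
```

apply_moves([
  [0,0,0],
  [0,0,0.01],
  [0,0,0.01],
  [0,0,0.01],
], hand=[8,8,8,8], twist=[0,0,0,0])

```text
t: 11.6
tcp_pos: [496.6, 68.9, 167.0]
tcp_rot: [-2.417, -2.007, 0.001]
wrist_force: [0.8, 0.1, -0.9]
grip_width: 0.841
grip_force: 0.0
```

```bash
python3 - <<'E'
from chk import *;from go import delta
from station import arm
f=arm.grab_frame("scene");t=arm.grab_frame("top");delta(496.0,69.6,91)
cv2.imwrite("pics/v3.png",np.hstack([t["pixels"][120:360,280:600],f["pixels"][80:320,100:420]])[:,:,::-1])
a=tuple(int(v) for v in proj(t,(636.8,-48.7,68)));b=tuple(int(v) for v in proj(f,(636.8,-48.7,68)));print(a,b)
chk(t,f,a,b,(636.8,-48.7))
E
```

```text
t 11.7 tcp [496.3  69.1 167.4] yaw -10.58 dp cm [ 0.04 -0.04  7.64] twist -0.08 grip 0.8382656504292282 0.0
(383, 202) (255, 228)
tri [637.2 -47.5  65.3] [21.7 23.4] [20.4 26.2] err world [0.4 1.2] top/scene z66 [636.5 -46.5] [638.  -48.3]
```

View pics/v3.png

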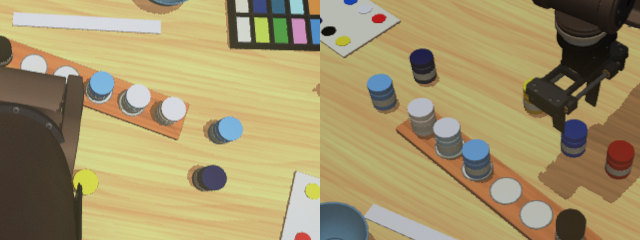

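Sky stands on the second mark, about 1 mm off, with its lid at (100,84) in the top crop. The gripper is above royal.

In the tool's units: 7.6 cm / 100 = 0.076, 6 cm / 100 = 0.06.

apply_moves([
  [0.0003,0,0.03],
  [0.0003,0,0.06],
  [0.0003,0,0.076],
  [0.0003,0,0.076],
  [0.0003,0,0.076],
], hand=[8,8,8,8,8], twist=[0,0,0,0,0])

```text
t: 12.2
tcp_pos: [496.2, 69.8, 92.0]
tcp_rot: [-2.416, -2.008, 0.0]
wrist_force: [0.7, -0.9, -0.1]
grip_width: 0.841
grip_force: 0.0
```

apply_moves([
  [0,0,0],
  [0,0,0],
  [0,0,0],
  [0,0,0],
  [0,0,0],
], hand=[5.5,4,4,4,4], twist=[0,0,0,0,0])

```text
t: 12.7
tcp_pos: [496.0, 70.0, 92.0]
tcp_rot: [2.416, 2.008, 0.001]
wrist_force: [-0.1, -0.1, 4.1]
grip_width: 0.504
grip_force: 15.0
```

apply_moves([
  [0,0,0],
  [0,0,0],
  [0,0,0],
], hand=[4,4,4], twist=[0,0,0])

```text
t: 13.0
tcp_pos: [496.0, 70.0, 92.0]
tcp_rot: [2.416, 2.008, 0.001]
wrist_force: [-0.2, -0.3, 5.6]
grip_width: 0.506
grip_force: 15.0
```

```bash
python3 go.py 650 22.2 103.6
```

```text
t 13.0 tcp [496.  70.  92.] yaw -10.52 dp cm [-1.88 16.01 -1.15] twist -0.02 grip 0.5056067303889042 15.00074878334999
```

In the tool's units: -9 cm / 100 = -0.09, -7 cm / 100 = -0.07.

apply_moves([
  [0,0,-0.01],
  [0,0,-0.04],
  [0,0,-0.07],
  [0,0,-0.09],
  [0,0,-0.09],
], hand=[4,4,4,4,4], twist=[0,0,0,0,0])

```text
t: 13.5
tcp_pos: [496.6, 70.0, 184.4]
tcp_rot: [2.414, 2.007, 0.005]
wrist_force: [-0.1, -1.8, -1.0]
grip_width: 0.505
grip_force: 15.0
```

In the tool's units: 16 cm / 100 = 0.16, 14 cm / 100 = 0.14.

apply_moves([
  [-0.0035,0.03,0],
  [-0.0075,0.065,0],
  [-0.012,0.103,0],
  [-0.016,0.14,0],
  [-0.0185,0.16,0],
], hand=[4,4,4,4,4], twist=[0,0,0,0,0])

```text
t: 14.0
tcp_pos: [651.7, 21.6, 180.5]
tcp_rot: [-2.416, -2.007, 0.0]
wrist_force: [-0.6, -0.2, -1.3]
grip_width: 0.504
grip_force: 15.0
```

In the tool's units: 6.5 cm / 100 = 0.065, 6 cm / 100 = 0.06.

apply_moves([
  [0,0,0.03],
  [0,0,0.06],
  [0,0,0.065],
  [0,0,0.065],
  [0,0,0.065],
], hand=[4,4,4,4,4], twist=[0,0,0,0,0])

```text
t: 14.5
tcp_pos: [650.2, 22.6, 117.7]
tcp_rot: [2.415, 2.008, 0.001]
wrist_force: [0.3, -0.1, 0.1]
grip_width: 0.504
grip_force: 15.0
```

```bash
python3 go.py 650 22.4 103.6
```

```text
t 14.5 tcp [650.2  22.6 117.7] yaw -10.52 dp cm [-0.02 -0.02  1.41] twist -0.02 grip 0.5035617791151067 14.99983862042427
```

In the tool's units: 1.42 cm / 100 = 0.0142, -0.02 cm / 100 = -0.0002.

apply_moves([
  [-0.0002,0,0.007],
  [-0.0002,0,0.011],
  [-0.0002,0,0.0135],
  [-0.0002,0,0.0142],
  [-0.0002,0,0.0142],
], hand=[4,4,4,4,4], twist=[0,0,0,0,0])

```text
t: 15.0
tcp_pos: [649.8, 22.4, 103.7]
tcp_rot: [2.415, 2.008, 0.001]
wrist_force: [-3.8, 0.7, 9.1]
grip_width: 0.504
grip_force: 15.0
```

apply_moves([
  [0,0,0],
  [0,0,0],
  [0,0,0],
], hand=[4,4,4], twist=[0,0,0])

```text
t: 15.3
tcp_pos: [649.8, 22.4, 103.7]
tcp_rot: [2.415, 2.008, 0.001]
wrist_force: [-4.5, 0.1, 9.5]
grip_width: 0.502
grip_force: 15.0
```

In the tool's units: -7.5 cm / 100 = -0.075, -5 cm / 100 = -0.05.

apply_moves([
  [0,0,0],
  [0,0,0],
  [0,0,-0.02],
  [0,0,-0.05],
  [0,0,-0.075],
], hand=[6,8,8,8,8], twist=[0,0,0,0,0])

```text
t: 15.8
tcp_pos: [649.9, 22.3, 178.5]
tcp_rot: [-2.416, -2.008, -0.0]
wrist_force: [0.6, 0.3, 0.1]
grip_width: 0.829
grip_force: 0.0
```

In the tool's units: -19.5 cm / 100 = -0.195, -15.5 cm / 100 = -0.155.

apply_moves([
  [-0.035,-0.0102,-0.005],
  [-0.075,-0.0219,-0.01],
  [-0.115,-0.0336,-0.01],
  [-0.155,-0.0452,-0.01],
  [-0.195,-0.0569,-0.01],
], hand=[8,8,8,8,8], twist=[0,0,0,0,0])

```text
t: 16.3
tcp_pos: [557.4, -160.3, 187.6]
tcp_rot: [2.415, 2.008, 0.0]
wrist_force: [-0.4, -0.1, 0.4]
grip_width: 0.844
grip_force: 0.0
```

In the tool's units: -13.57 cm / 100 = -0.1357, -12 cm / 100 = -0.12.

apply_moves([
  [-0.04,-0.0117,0],
  [-0.08,-0.0233,0],
  [-0.12,-0.035,0],
  [-0.1357,-0.0396,0],
  [-0.1357,-0.0396,0],
], hand=[8,8,8,8,8], twist=[0,0,0,0,0])

```text
t: 16.8
tcp_pos: [493.8, -286.8, 187.4]
tcp_rot: [2.419, 2.005, 0.0]
wrist_force: [0.4, 0.3, 1.1]
grip_width: 0.843
grip_force: 0.0
```

In the tool's units: 2 cm / 100 = 0.02, 1 cm / 100 = 0.01.

apply_moves([
  [0,0,0.01],
  [0,0,0.02],
  [0,0,0.02],
  [0,0,0.02],
], hand=[8,8,8,8], twist=[0,0,0,0])

```text
t: 17.2
tcp_pos: [494.9, -284.3, 166.9]
tcp_rot: [-2.414, -2.009, 0.0]
wrist_force: [-0.9, -0.0, -0.4]
grip_width: 0.842
grip_force: 0.0
```

```bash
python3 - <<'E'
from chk import *;from go import delta
from station import arm
f=arm.grab_frame("scene");t=arm.grab_frame("top");delta(494.6,-285.1,91)
cv2.imwrite("pics/v4.png",np.hstack([t["pixels"][120:360,280:600],f["pixels"][80:320,100:420]])[:,:,::-1])
for m in ((623.6,-119.5),(636.8,-48.7),(650,22.2)):
  a=tuple(int(v) for v in proj(t,(*m,68)));b=tuple(int(v) for v in proj(f,(*m,68)));chk(t,f,a,b,m)
E
```

```text
t 17.3 tcp [ 494.9 -284.7  167.5] yaw -10.48 dp cm [-0.04 -0.02  7.65] twist 0.02 grip 0.8392150711799541 0.0
tri [ 626.5 -115.6   71.7] [16.  22.4] [19.1 25.8] err world [2.9 3.9] top/scene z66 [ 626.9 -114.1] [ 623.7 -122. ]
tri [637.2 -47.6  65.3] [21.9 23.4] [20.5 26.3] err world [0.4 1.1] top/scene z66 [636.3 -46.4] [637.9 -48.4]
tri [650.1  21.9  65.5] [21.  23.1] [21.3 26.9] err world [ 0.1 -0.3] top/scene z66 [649.3  23.1] [650.8  20.9]
```

View pics/v4.png

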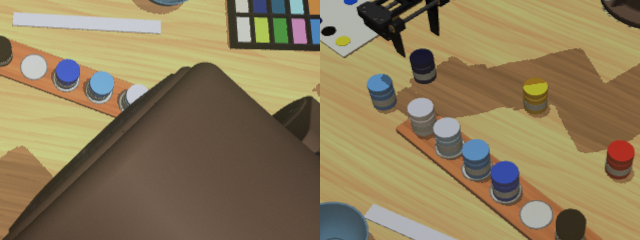

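Royal is well placed, at (67,73) in the top crop and (505,178) in the scene crop. The arm partly hides pale in the top view, but its scene position hasn't changed. Navy is last.

In the tool's units: 7.6 cm / 100 = 0.076, 6 cm / 100 = 0.06.

apply_moves([
  [-0.0004,0,0.03],
  [-0.0004,0,0.06],
  [-0.0004,0,0.076],
  [-0.0004,0,0.076],
  [-0.0004,0,0.076],
], hand=[8,8,8,8,8], twist=[0,0,0,0,0])

```text
t: 17.8
tcp_pos: [494.8, -285.6, 92.0]
tcp_rot: [2.415, 2.008, 0.0]
wrist_force: [-0.0, -0.6, 0.6]
grip_width: 0.841
grip_force: 0.0
```

apply_moves([
  [0,0,0],
  [0,0,0],
  [0,0,0],
  [0,0,0],
  [0,0,0],
], hand=[5.5,4,4,4,4], twist=[0,0,0,0,0])

```text
t: 18.3
tcp_pos: [494.6, -285.6, 91.8]
tcp_rot: [2.415, 2.008, 0.0]
wrist_force: [-0.0, 0.3, 3.7]
grip_width: 0.501
grip_force: 15.0
```

apply_moves([
  [0,0,0],
  [0,0,0],
  [0,0,0],
], hand=[4,4,4], twist=[0,0,0])

```text
t: 18.6
tcp_pos: [494.6, -285.6, 91.8]
tcp_rot: [2.416, 2.008, 0.0]
wrist_force: [-1.6, 0.6, 6.3]
grip_width: 0.501
grip_force: 15.0
```

```bash
python3 go.py 663.2 93.1 103.6
```

```text
t 18.6 tcp [ 494.6 -285.6   91.8] yaw -10.53 dp cm [40.32  9.66 -1.18] twist -0.03 grip 0.5012308761789481 15.000596791505814
```

apply_moves([
  [0,0,-0.01],
  [0,0,-0.04],
  [0,0,-0.07],
  [0,0,-0.1],
  [0,0,-0.1],
], hand=[4,4,4,4,4], twist=[0,0,0,0,0])

```text
t: 19.1
tcp_pos: [495.3, -286.1, 195.4]
tcp_rot: [2.411, 2.005, 0.002]
wrist_force: [0.3, -0.3, -1.3]
grip_width: 0.502
grip_force: 15.0
```

In the tool's units: 20.5 cm / 100 = 0.205, 16 cm / 100 = 0.16.

apply_moves([
  [0.03,0.0072,0],
  [0.07,0.0168,0],
  [0.115,0.0276,0],
  [0.16,0.0384,0],
  [0.205,0.0492,0],
], hand=[4,4,4,4,4], twist=[0,0,0,0,0])

```text
t: 19.6
tcp_pos: [580.5, -91.3, 191.0]
tcp_rot: [-2.415, -2.007, 0.001]
wrist_force: [1.0, -0.5, -0.3]
grip_width: 0.5
grip_force: 15.0
```

apply_moves([
  [0.045,0.0108,0],
  [0.09,0.0216,0],
  [0.135,0.0324,0],
  [0.175,0.042,0],
  [0.1977,0.0474,0],
], hand=[4,4,4,4,4], twist=[0,0,0,0,0])

```text
t: 20.1
tcp_pos: [663.4, 95.7, 190.6]
tcp_rot: [-2.413, -2.01, 0.001]
wrist_force: [-0.2, -0.1, -1.2]
grip_width: 0.503
grip_force: 15.0
```

In the tool's units: 7.3 cm / 100 = 0.073, 5 cm / 100 = 0.05.

apply_moves([
  [0,0,0.02],
  [0,0,0.05],
  [0,0,0.073],
  [0,0,0.073],
  [0,0,0.073],
], hand=[4,4,4,4,4], twist=[0,0,0,0,0])

```text
t: 20.6
tcp_pos: [663.0, 92.7, 118.4]
tcp_rot: [-2.415, -2.008, 0.001]
wrist_force: [0.1, 0.2, -0.4]
grip_width: 0.504
grip_force: 15.0
```

```bash
python3 go.py 663.1 92.6 103.6
```

```text
t 20.6 tcp [663.   92.7 118.4] yaw -10.53 dp cm [-0.    0.02  1.48] twist -0.03 grip 0.5037731239275076 14.999860525131226
```

In the tool's units: 1.5 cm / 100 = 0.015, 0.02 cm / 100 = 0.0002.

apply_moves([
  [0,0.0002,0.007],
  [0,0.0002,0.012],
  [0,0.0002,0.014],
  [0,0.0002,0.015],
  [0,0.0002,0.015],
], hand=[4,4,4,4,4], twist=[0,0,0,0,0])

```text
t: 21.1
tcp_pos: [663.3, 92.7, 103.9]
tcp_rot: [2.416, 2.008, 0.001]
wrist_force: [0.1, -0.2, -1.2]
grip_width: 0.507
grip_force: 15.0
```

apply_moves([
  [0,0,0],
  [0,0,0],
  [0,0,0],
], hand=[4,4,4], twist=[0,0,0])

```text
t: 21.4
tcp_pos: [663.3, 92.7, 103.8]
tcp_rot: [2.416, 2.008, 0.001]
wrist_force: [-1.0, -0.5, 2.6]
grip_width: 0.504
grip_force: 15.0
```

In the tool's units: 0.05 cm / 100 = 0.0005.

apply_moves([
  [0,0,0.0005],
  [0,0,0.0005],
  [0,0,0.0005],
  [0,0,0.0005],
  [0,0,0.0005],
], hand=[4,4,6,8,8], twist=[0,0,0,0,0])

```text
t: 21.9
tcp_pos: [663.2, 92.7, 102.9]
tcp_rot: [-2.416, -2.008, 0.0]
wrist_force: [-0.0, 0.4, 0.1]
grip_width: 0.7
grip_force: 0.0
```

In the tool's units: -10 cm / 100 = -0.1, -8 cm / 100 = -0.08.

apply_moves([
  [0,0,-0.02],
  [0,0,-0.05],
  [0,0,-0.08],
  [0,0,-0.1],
], hand=[8,8,8,8], twist=[0,0,0,0])

```text
t: 22.3
tcp_pos: [663.5, 92.7, 205.0]
tcp_rot: [2.415, 2.008, 0.002]
wrist_force: [-0.4, 0.6, -0.7]
grip_width: 0.843
grip_force: 0.0
```

In the tool's units: -17.5 cm / 100 = -0.175, -14 cm / 100 = -0.14.

apply_moves([
  [0.025,-0.035,0],
  [0.05,-0.07,0],
  [0.075,-0.105,0],
  [0.1,-0.14,0],
  [0.125,-0.175,0],
], hand=[8,8,8,8,8], twist=[0,0,0,0,0])

```text
t: 22.8
tcp_pos: [512.7, 248.5, 203.1]
tcp_rot: [-2.416, -2.008, -0.0]
wrist_force: [0.1, 0.5, -0.5]
grip_width: 0.841
grip_force: 0.0
```

In the tool's units: 10 cm / 100 = 0.1, 9 cm / 100 = 0.09.

apply_moves([
  [0.03,-0.02,0],
  [0.06,-0.04,0],
  [0.09,-0.06,0],
  [0.1,-0.07,0],
  [0.1,-0.07,0],
], hand=[8,8,8,8,8], twist=[0,0,0,0,0])

```text
t: 23.3
tcp_pos: [462.5, 359.7, 202.9]
tcp_rot: [-2.413, -2.011, 0.0]
wrist_force: [0.6, -0.1, 0.3]
grip_width: 0.842
grip_force: 0.0
```

```bash
python3 - <<'E'
from chk import *
from station import arm
arm.grab_frame("top");arm.grab_frame("top");f=arm.grab_frame("scene");t=arm.grab_frame("top")
cv2.imwrite("pics/v5.png",cv2.resize(np.hstack([t["pixels"][120:360,210:530],f["pixels"][80:320,100:420]])[:,:,::-1],(800,300)))
for m in ((623.6,-119.5),(636.8,-48.7),(650,22.2),(663.2,93.1)):
  a=tuple(int(v) for v in proj(t,(*m,68)));b=tuple(int(v) for v in proj(f,(*m,68)));chk(t,f,a,b,m)
for k,a,b in(("red",(262,256),(400,231)),("yellow",(365,302),(316,168)),("white",(453,228),(201,188))):
  for g,s in((t,a),(f,b)): print(k,blob(g,s)[0].round(1))
E
```

```text
tri [ 623.5 -120.7   66.1] [22.2 24.1] [19.1 25.9] err world [-0.1 -1.2] top/scene z66 [ 622.9 -119.6] [ 623.7 -122. ]
tri [637.2 -47.6  65.1] [22.1 23.7] [20.6 26.2] err world [0.4 1.1] top/scene z66 [636.3 -46.4] [638.  -48.4]
tri [650.   21.9  65.4] [21.2 23.1] [21.3 26.9] err world [ 0.  -0.3] top/scene z66 [649.2  23.1] [650.8  20.9]
tri [663.7  94.1  64.8] [21.5 22.8] [23.1 27.8] err world [0.5 1. ] top/scene z66 [662.9  94.9] [664.8  93.5]
red [261.7 254.8]
red [400.6 230.4]
yellow [365.3 301.4]
yellow [314.9 166. ]
white [453.3 228.4]
white [199.9 186.9]
```

View pics/v5.png

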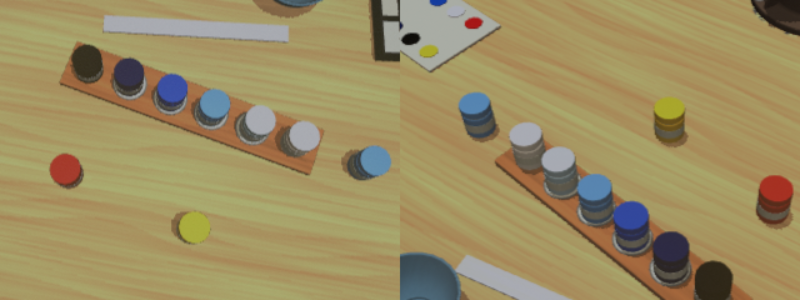

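All four stand upright within about 1.2 mm of their marks, in the order white, pale, sky, royal, navy, black. Red, yellow and white haven't moved, and the arm is clear.

```bash
python3 -c "
from station import arm
print(arm.finish_job())"
```

```text
the job is handed in; nothing more can be done
None
```

The job is handed in: the four blue jars stand upright on the ledge marks, palest next to white and darkest next to black, each within about 1.2 mm of its mark centre, and it took about 23.5 s.

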